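# Pack a glass slab tight in the gluing jig

## Task

Pack the glass slab tight in the gluing jig: try the wooden spacers from the tray in the gap between the slab's edge and the stop bar until you find the one that slides in snugly, nipped between the glass and the sprung shoe, and leave it there upright, square and pushed right down onto the baseboard, centred on the shoe. Do not force one that is too thick, for the glass chips easily; put any spacer that does not fit back in the tray, and leave the glass against its fences and the glue, pliers and pen undisturbed.

Things in the scene. Friction and masses are not known exactly. Their poses are not given: they have to be found in the camera images.
- spacer_14_mid (a point): Centre (half-way up) of the thinnest of three plain wooden spacers of the same wood: 70 mm long (its own x), 14 mm thick (its own y, the gripping width), 60 mm high (z). Starts standing upright in the tray on its long narrow foot, its z up. The lowest 6 mm of the two broad faces are bevelled, so that the foot is 11 mm wide. Loose, 41 g or so.
- spacer_17_mid (a point): Centre (half-way up) of the middle of three plain wooden spacers of the same wood: 70 mm long (its own x), 17 mm thick (its own y, the gripping width), 60 mm high (z). Starts standing upright in the tray on its long narrow foot, its z up. The lowest 6 mm of the two broad faces are bevelled, so that the foot is 14 mm wide. Loose, 50 g or so.
- spacer_20_mid (a point): Centre (half-way up) of the thickest of three plain wooden spacers of the same wood: 70 mm long (its own x), 20 mm thick (its own y, the gripping width), 60 mm high (z). Starts standing upright in the tray on its long narrow foot, its z up. The lowest 6 mm of the two broad faces are bevelled, so that the foot is 17 mm wide. Loose, 59 g or so.
- jig: Gluing jig, fixed: grey baseboard 250 (x) by 230 (y) by 12 mm; origin at the centre of its underside, z up. Aluminium fences 22 mm high stand along the glass slab's +y side (inner face at y = +95 mm) and at its +x end. On the slab's -y side lies the stop bar, parallel to x; between slab and bar is the gap, open at the top and both ends, the baseboard its floor.
- glass_edge (a point): Point of the jig (same axes), on the baseboard's top face, straight under the slab edge that faces the stop bar, opposite the middle of the shoe. The gap runs along x, on this point's -y side. Its width, glass to bar face, is anywhere from 14.7 to 23.2 mm and not measured. A spacer thinner than the gap goes in, the thickest that goes in is always snug.
- bar_line (a point): Point of the jig on the baseboard's top face, 14.7 mm to -y of glass_edge: the nearest the bar's face can be. Stop bar: aluminium, 200 mm long (x), 30 wide, 25 high above the baseboard, bolted down in slots by two black star knobs at x = -80 and +80 mm, tops 49 mm above the baseboard; it does not slip.
- shoe_line (a point): Point of the jig 11.1 mm to -y of glass_edge: the nearest the shoe's face can be. The brass shoe (x = -25 to +25 mm) stands 3.6 mm out of the bar's face, its top bevelled back into the bar; pushed back it sinks flush, pressing to the glass with about 2 N as it yields, 3 N when flush. A spacer that pushes it back is nipped: snug.
- glass: Slab of green cast glass, 140 (x) by 100 (y) by 25 mm high, lying on the baseboard against the fences; origin at the centre of its underside, same axes as the jig. Its -y side is the gap's edge. Loose, about 0.9 kg.
- glass_mid (a point): Centre of the glass slab, 12.5 mm above its underside.
- tray: Shallow dark wooden tray, fixed, 110 (x) by 240 mm (y), rim 12 mm high, walls and floor 5 mm thick; origin at the centre of its underside. The spacers stand in it about 72 mm apart, in any order.
- glue_mid (a point): Centre of a small white glue bottle, 36 mm across, 85 mm tall, standing. Leave alone.
- pliers_mid (a point): Middle of a pair of pliers with blue handles, 170 mm long, 18 mm high, lying. Leave alone.
- pen_mid (a point): Middle of a marker pen, 130 mm long, 12 mm thick, lying. Leave alone.
Things that resemble listed ones, but are neither listed nor needed, are in the scene too. What is shaped like the part that bears spacer_20_mid but purple is not meant.

How it is judged:
By the outcome, as a careful person would: the job done as asked, in the order asked, and still so for the second after the job is handed in, with the robot touching nothing.
It also fails if it takes over 72 s, if anything falls off the work surface, if the arm or the gripper's body presses on something with over 40 N, if the wrist force passes 120 N, or if a joint passes its speed limit or range.

## Robot

A 7-joint arm with a two-finger parallel gripper is mounted at the origin on the work surface. World frame = base frame: x ahead of the robot, y to its left, z up, the work surface at z = 0. Lengths are in m, angles in rad, forces in N, time in s.
With the tool pointing down it reaches from about 0.35 to 0.9 m from the base axis. Payload 8.1 kg.
Tool frame: the origin (TCP) lies at the very end of the fingers, on their centre line; the grasp point (between the pads) lies 19 mm behind it; z points along the fingers, x is the direction in which the jaws open and shut, and the axes are right-handed (so a half turn about z gives the same grasp; the last joint's range is limited). The gripper opens to 85 mm and grips with 20 to 120 N. Pads are 22 mm wide; open, the fingers measure 114 mm over their backs; the gripper's body (76 mm by 85 mm) begins 54 mm behind the grasp point. The pads swing forward as they close: fully open they stand 13 mm farther back than shut.
Start: joints at [-1.306, 0.434, 0.025, 1.573, -0.012, 1.134, -0.075], TCP at [0.225, 0.583, 0.194] pointing down, gripper open.
Joint ranges: [-2.62, 2.62], [-0.44, 2.09], [-1.27, 1.32], [0.08, 2.57], [-1.32, 4.46], [0.12, 2], [-2.74, 2.74]. Speed limits (rad/s): [2.22, 2.22, 3.01, 3.01, 3.14, 3.14, 3.14].

## Interface

Orientations are given as a unit quaternion [w, x, y, z].
In Python, from station import status, vision, close_job, nets gives the robot as it stands.
- The arm moves only by the tool arm_command, never from a script. Its argument "commands" is a list of rows, each a list of 7 numbers: the turn, a rotation vector about the world's x, y, z in rad, then the shift along the world's x, y, z in mm, then the closure, from 0 (fully open) to 1 (shut). In form: [[ax, ay, az, dx, dy, dz, jaw], ...]. A call has 1 to 12 rows; each row shifts and turns the commanded pose from where the row before left it; what a row does not reach is not made up. A row lasts 1/10 s, in which the tool goes at most 50 mm and 8.59 degrees, less where a joint would pass 70% of its speed; a pose out of reach is approached as far as the arm can. A call with a gripper value outside its range is refused whole. The fingers move at their own pace and stop on an object; "grip_force" is the grip in N (left out, the last holds). Time passes only in rows, so rows that do not move let the fingers close. It gives the time, the measured TCP pose, the force and the opening at its end, in the units of the state.
- status.state(): the state, without advancing time (a new reading comes with each control period).
- vision.grab_frame(name): name is "scene" or "top" or "wrist"; returns a dict with "pixels" (384x512x3 uint8, red, green, blue), "depth" (384x512 float32, m along the optical axis (not along the pixel's ray), 0 where there is no reading), "fx", "fy", "cx", "cy" (pixels), "R" (3x3) and "t" (3): a world point X has camera coordinates R X + t. Camera axes: x right, y down, z forward; pixel columns grow to the right and rows downward; lengths in m; the calibration is good to about 2 mm. A picture is of the moment at which its call begins.
- close_job(): hands the job in, once; it reports no verdict.
Trained networks look in a picture, given as the dict that the camera call returned (one of the last four; its "shot" number tells which), for a name from the list of things; names that differ only in an ending like _2 or _b are one class to them, and where a whole thing is asked for, a point or a joint stands for the part that bears it (a point fixed in the world has none). Each returns a list of dicts, best first, with "confidence" (0 to 1); they miss things now and then, are a little off and sometimes report something else, mostly with a low value. They report only what shows in the picture. A call takes as long as a camera call. They do not tell look-alikes from the thing itself.
- nets.recognise(picture, target): "centre" ([x, y, z] in m, in world coordinates, good to about 4 mm: the middle of the surface that is visible of it).
The state is a dict: "clock": time; "qpos": joint angles; "qvel": joint speeds; "tau": joint torques, N m; "tool_pos": TCP position; "tcp_rot": TCP orientation; "force": force on the tool from outside, world axes, zero at the start; "moment": the same for the moment, N m; "finger_gap": opening from 0.0 (shut) to 1.0 (fully open).
Only numpy, scipy, OpenCV 4.12 (cv2) and the standard library are available. Lean on these libraries where they do the work, as an engineer would, in place of code of your own. Each camera call takes 0.05 s, during which the arm holds its last target. There are 200 camera calls.

## Working session

There is one attempt and no reset: what is moved stays moved. The work goes in short steps, Python scripts to look and compute and a tool call to move; the robot and the scene stay as the last step left them, time stands still between calls to the robot, and variables do not carry over. Pictures are saved under pics/ and viewed, about 8 in all and at most 12, crops included, and the job is handed in when it is done.

Besides the shell and the picture viewer there is one more tool, called after "Emit:" by a JSON object that holds its "fn" and its "kwargs". arm_command: Moves the arm, as the interface text tells. Its arguments: {"type":"object","properties":{"commands":{"type":"array"},"grip_force":{"type":"number"}},"required":["commands"]}

```bash
mkdir -p pics
cat > h.py <<'E'
import numpy as np, cv2
from station import status, vision, close_job, nets
def save(p,n,crop=None,s=1):
    im=p["pixels"][:,:,::-1]
    if crop: im=im[crop[1]:crop[3],crop[0]:crop[2]]
    cv2.imwrite("pics/"+n,cv2.resize(im,None,fx=s,fy=s,interpolation=cv2.INTER_CUBIC))
def world(p,u,v,d=None):
    d=p["depth"][v,u] if d is None else d
    c=np.array([(u-p["cx"])/p["fx"]*d,(v-p["cy"])/p["fy"]*d,d])
    return p["R"].T@(c-p["t"])
def cloud(p):
    v,u=np.mgrid[:384,:512];d=p["depth"]
    c=np.stack([(u-p["cx"])/p["fx"]*d,(v-p["cy"])/p["fy"]*d,d],-1)
    return (c-p["t"])@p["R"]
def pix(p,X):
    c=p["R"]@np.array(X)+p["t"]; return (np.array([p["fx"]*c[0]/c[2]+p["cx"],p["fy"]*c[1]/c[2]+p["cy"]])).round(1)
E
python3 - <<'E'
from h import *
p=vision.grab_frame("top"); q=vision.grab_frame("scene")
a=np.vstack([p["pixels"],q["pixels"]])
save(p,"top.png",s=1.5); save(q,"scene.png",s=1.5)
for n,pp in (("top",p),("scene",q)):
  for t in ["spacer_14_mid","spacer_17_mid","spacer_20_mid","jig","glass_edge","bar_line","shoe_line","glass","tray","glue_mid","pliers_mid","pen_mid"]:
    print(n,t,[(np.round(r["centre"],3).tolist(),round(r["confidence"],2),pix(pp,r["centre"]).tolist()) for r in nets.recognise(pp,t)[:4]])
print(status.state())
E
```

```text
top spacer_14_mid [([0.555, 0.153, 0.064], 0.45, [234.9, 190.9])]
top spacer_17_mid [([0.471, 0.278, 0.063], 0.53, [177.8, 227.8])]
top spacer_20_mid [([0.722, 0.338, 0.057], 0.82, [156.1, 118.0]), ([0.514, 0.217, 0.065], 0.74, [205.8, 208.7]), ([0.331, 0.242, 0.058], 0.73, [192.7, 292.1]), ([0.508, 0.426, 0.059], 0.6, [113.1, 210.4])]
top jig [([0.502, -0.203, 0.012], 0.7, [388.0, 217.9])]
top glass_edge [([0.504, -0.208, 0.013], 0.92, [390.6, 216.9])]
top bar_line [([0.498, -0.207, 0.015], 0.64, [390.1, 219.5])]
top shoe_line [([0.506, -0.207, 0.011], 0.72, [389.4, 216.2])]
top glass [([0.517, -0.14, 0.036], 0.61, [363.6, 210.5])]
top tray [([0.515, 0.212, 0.008], 0.82, [211.0, 210.0])]
top glue_mid [([0.783, 0.044, 0.059], 0.5, [284.4, 93.4]), ([0.498, -0.206, 0.01], 0.36, [389.1, 219.3])]
top pliers_mid [([0.79, 0.207, 0.012], 0.83, [215.5, 96.3]), ([0.507, -0.203, 0.008], 0.3, [387.6, 215.7])]
top pen_mid []
scene spacer_14_mid [([0.57, 0.163, 0.05], 0.78, [281.1, 192.9]), ([0.525, -0.134, 0.03], 0.34, [187.7, 164.5])]
scene spacer_17_mid [([0.488, 0.278, 0.047], 0.93, [330.9, 1
[... 827 characters left out ...]
ck': 1.3, 'qpos': array([-1.30557425,  0.43452084,  0.02502188,  1.5731687 , -0.01160814,
        1.13401448, -0.07506324]), 'qvel': array([ 3.70613466e-04, -2.78157383e-06,  8.30062299e-05, -5.23552364e-04,
        4.22123265e-04, -1.37693719e-03,  2.44971977e-04]), 'tau': array([-5.75051490e-04, -6.70279312e+01,  1.02363858e+00, -3.16567361e+01,
        1.54358335e-02,  2.14810869e-03,  1.51842562e-05]), 'tool_pos': array([0.22478306, 0.58320654, 0.19372226]), 'tcp_rot': array([-5.11404088e-06,  8.24515121e-01,  5.65839920e-01,  1.77367770e-05]), 'force': array([0.26470025, 0.46285899, 0.23611536]), 'moment': array([ 0.0057155 , -0.04415   ,  0.02368773]), 'finger_gap': 0.9972659360065286}
```

View pics/top.png

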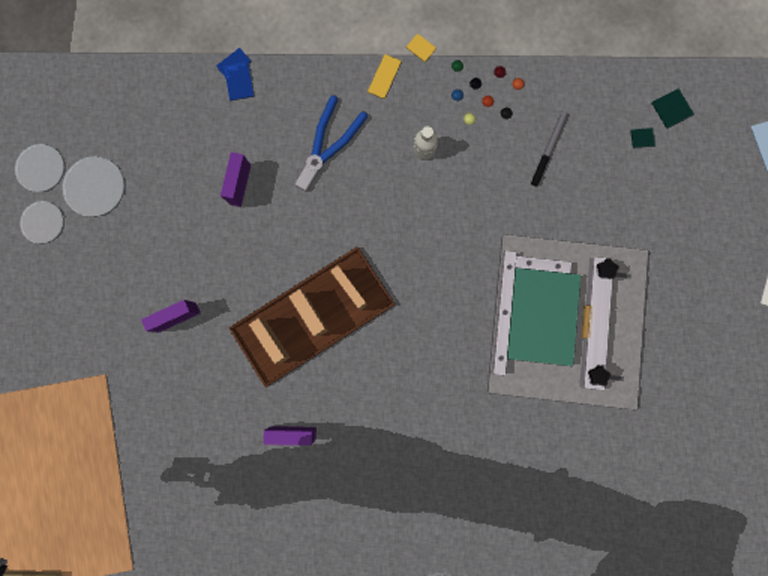

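View pics/scene.png

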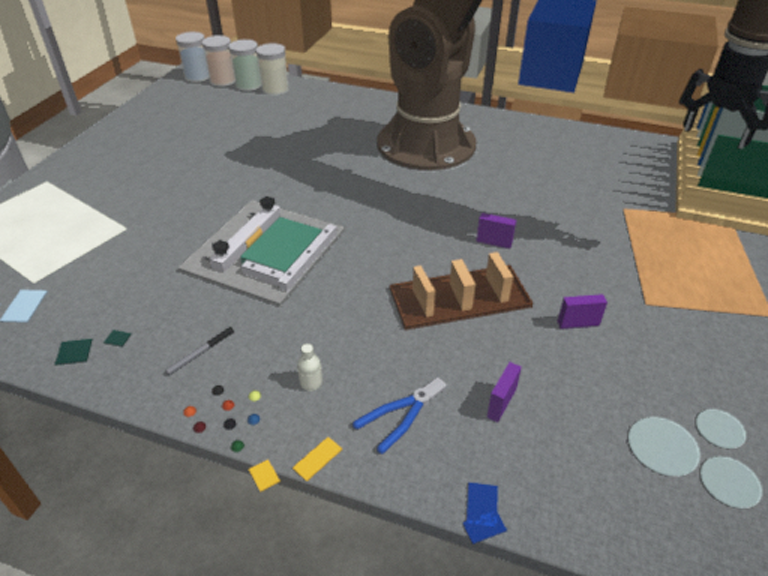

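The top view shows the tray at about (315,315) with three wooden spacers at (267,340), (307,312) and (348,287). The jig is at about (568,322), with the brass shoe at (587,322). The purple blocks at (235,180), (170,315) and (290,436) are lookalikes. Only the three wooden ones in the tray fit the description. The nets label them 17, 20 and 14 from left to right.

Run:
```python
from h import *
p=vision.grab_frame("top");W=cloud(p)
def rect(m,n):
    P=W[m][:,:2]; r=cv2.minAreaRect((P*1000).astype(np.float32)); print(n,len(P),np.round(r[0],1),np.round(r[1],1),round(r[2],1),"z",np.round(np.median(W[m][:,2]),4))
for n,c in (("a",(.555,.153)),("b",(.514,.217)),("c",(.471,.278))):
    m=(np.hypot(W[...,0]-c[0],W[...,1]-c[1])<.05)&(W[...,2]>.058); rect(m,n)
m=(np.hypot(W[...,0]-.515,W[...,1]+.18)<.2)&(W[...,2]>.007)&(W[...,2]<.08); rect(m,"jig")
hsv=cv2.cvtColor(p["pixels"],cv2.COLOR_RGB2HSV)
m=(hsv[...,0]>60)&(hsv[...,0]<90)&(hsv[...,1]>80)&(np.hypot(W[...,0]-.515,W[...,1]+.14)<.12); rect(m,"glass")
m=(hsv[...,0]>12)&(hsv[...,0]<28)&(hsv[...,1]>130)&(np.hypot(W[...,0]-.515,W[...,1]+.2)<.06); rect(m,"shoe")
```

```text
a 195 [555.3 160.5] [70.1 13.4] 37.7 z 0.0666
b 289 [515.9 220.9] [70.1 20.3] 33.3 z 0.0665
c 261 [473.4 279.1] [69.8 17.6] 35.3 z 0.0661
jig 10545 [ 534.7 -178.8] [355.2 341. ] 14.8 z 0.0175
glass 2636 [ 516.5 -137. ] [ 99.9 139.2] 84.4 z 0.0385
shoe 67 [ 509.9 -203. ] [ 4.6 46.6] 84.1 z 0.0287
```

Emit:
{"fn": "arm_command", "kwargs": {"commands": [[0,0,0.015,16,-43,5,0.5],[0,0,0.015,16,-43,5,0.5],[0,0,0.015,16,-43,5,0.5],[0,0,0.015,16,-43,5,0.5],[0,0,0.015,16,-43,5,0.5],[0,0,0.015,16,-43,5,0.5],[0,0,0.015,16,-43,5,0.5],[0,0,0.015,16,-43,5,0.5],[0,0,0.015,16,-43,5,0.5],[0,0,0.015,16,-43,5,0.5],[0,0,0.015,16,-43,5,0.5],[0,0,0.015,16,-43,5,0.5]]}}

```text
clock: 2.55
tool_pos: [0.4171, 0.0654, 0.2543]
tcp_rot: [0.0, 0.77, 0.638, 0.001]
force: [1.4, 1.2, 0.2]
finger_gap: 0.501
```

Emit:
{"fn": "arm_command", "kwargs": {"commands": [[0,0,0.015,16,-43,0,0.5],[0,0,0.015,16,-43,0,0.5],[0,0,0.015,16,-43,0,0.5],[0,0,0.015,16,-43,0,0.5],[0,0,0.015,16,-43,0,0.5],[0,0,0.015,16,-43,0,0.5],[0,0,0,0,0,0,0.5],[0,0,0,0,0,0,0.5]]}}

```text
clock: 3.35
tool_pos: [0.5125, -0.192, 0.2534]
tcp_rot: [-0.0, 0.742, 0.671, -0.0]
force: [-0.0, 1.4, -0.2]
finger_gap: 0.495
```

Run:
```python
from h import *
p=vision.grab_frame("wrist"); save(p,"w1.png",s=1.5)
np.savez("w1.npz",**{k:v for k,v in p.items() if isinstance(v,np.ndarray)})
print({k:p[k] for k in("fx","cx","cy","R","t")}, status.state()["tool_pos"],status.state()["tcp_rot"],status.state()["clock"])
for n,X in dict(glass=(.5165,-.137,.037),edge=(.5116,-.1868,.012),shoe=(.5099,-.203,.03)).items(): print(n,pix(p,X))
```

```text
{'fx': 267.2826189405642, 'cx': 252.55395130556016, 'cy': 191.46163174404185, 'R': array([[ 1.01543253e-01,  9.94830896e-01, -6.74773319e-04],
       [ 9.52808865e-01, -9.70589299e-02,  2.87636629e-01],
       [ 2.86084312e-01, -2.98504890e-02, -9.57739377e-01]]), 't': array([ 0.13914111, -0.56079674,  0.2832981 ])} [ 0.51259395 -0.19054301  0.25346829] [-3.42188489e-04  7.41030653e-01  6.71471109e-01 -6.55795809e-05] 3.4
glass [289.5 161.6]
edge [255.9 158.8]
shoe [245.3 160.8]
```

View pics/w1.png

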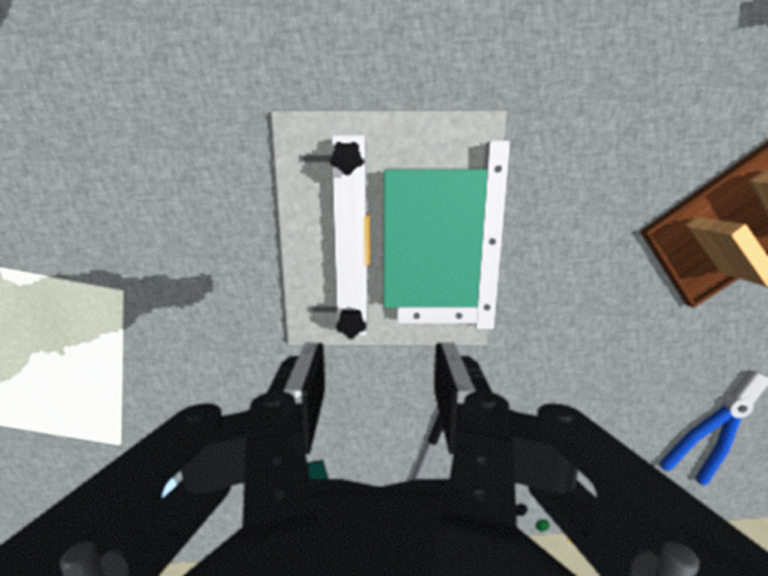

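```bash
cat >> h.py <<'E'
def rectify(p,c,yaw,z,hx,hy,s):
    """image of plane z: cols = jig y from -hy.., rows = jig x from -hx.., s m/px"""
    ex=np.array([np.cos(yaw),np.sin(yaw)]);ey=np.array([-ex[1],ex[0]])
    X,Y=np.meshgrid(np.arange(-hx,hx,s),np.arange(-hy,hy,s),indexing="ij")
    P=np.stack([c[0]+X*ex[0]+Y*ey[0],c[1]+X*ex[1]+Y*ey[1],np.full(X.shape,z)],-1)
    C=P@p["R"].T+p["t"]
    return cv2.remap(p["pixels"],(p["fx"]*C[...,0]/C[...,2]+p["cx"]).astype(np.float32),(p["fy"]*C[...,1]/C[...,2]+p["cy"]).astype(np.float32),cv2.INTER_CUBIC)
E
python3 - <<'E'
from h import *
p=vision.grab_frame("wrist")
c=(.5116,-.1868)
for yaw in(-5.6,):
  im=rectify(p,c,np.radians(yaw),.037,.08,.11,.00025).astype(float)
  Y=np.arange(-.11,.11,.00025)*1e3
  for x0,x1 in((-60,-35),(-20,20),(35,55)):
    s=im[int((x0+80)*4):int((x1+80)*4)]
    # edge per row-group: steepest gradients of red and saturation (r-g)
    r=cv2.GaussianBlur(s.mean(0),(1,9),2)if 0 else s.mean(0)
    def e(f,a,b):
        g=np.abs(np.gradient(f));m=(Y>a)&(Y<b);k=np.where(m)[0][np.argmax(g[m])];w=slice(k-8,k+9);return round((Y[w]*g[w]).sum()/g[w].sum(),2)
    print(x0,"glass-",e(r[:,0],-8,6),"glass-(rg)",e(r[:,1]-r[:,0],-8,6),"glass+",e(r[:,0],90,104),"bar",e(r[:,1],-30,-9),e(r[:,0],-30,-9),"barback",e(r[:,1],-56,-38))
    print([int(v) for v in r[(Y>-28)&(Y<6),0][::4]],[int(v) for v in r[(Y>-28)&(Y<6),1][::4]])
  # yaw check
  for x in(-60,-50,-40,40,50): 
    r=im[int((x+80)*4)-8:int((x+80)*4)+8].mean(0); print(x,e(r[:,0],-8,6),e(r[:,0],-30,-9))
save(p,"w2.png",(215,105,335,220),6)
E
```

```text
-60 glass- -1.71 glass-(rg) -0.93 glass+ 97.54 bar -18.55 -18.56 barback -49.28
[244, 245, 245, 245, 245, 245, 247, 248, 236, 208, 170, 137, 125, 117, 116, 117, 117, 118, 119, 117, 117, 118, 118, 118, 116, 112, 98, 82, 74, 73, 75, 77, 77, 77] [244, 245, 246, 245, 245, 245, 247, 248, 237, 209, 171, 139, 127, 119, 117, 119, 119, 120, 121, 119, 119, 120, 120, 119, 117, 112, 109, 121, 144, 160, 170, 170, 171, 170]
-20 glass- -1.88 glass-(rg) -1.05 glass+ 97.42 bar -15.26 -15.03 barback -49.55
[244, 245, 245, 245, 245, 245, 243, 239, 231, 225, 226, 224, 203, 167, 133, 114, 115, 116, 118, 119, 119, 120, 120, 121, 118, 110, 94, 78, 71, 71, 74, 75, 75, 75] [244, 245, 245, 245, 245, 242, 237, 228, 209, 191, 185, 179, 163, 140, 122, 115, 118, 118, 119, 121, 121, 121, 121, 121, 117, 111, 109, 122, 144, 161, 169, 169, 170, 169]
35 glass- -1.84 glass-(rg) -1.17 glass+ 97.27 bar -18.63 -18.61 barback -49.41
[242, 242, 243, 243, 244, 244, 245, 239, 225, 192, 153, 129, 118, 117, 119, 118, 117, 117, 117, 118, 118, 119, 121, 122, 120, 112, 96, 80, 72, 71, 73, 74, 75, 75] [242, 242, 242, 243, 243, 244, 245, 239, 226, 192, 153, 130, 120, 119, 120, 120, 120, 119, 119, 119, 119, 121, 123, 123, 119, 115, 114, 127, 147, 161, 168, 168, 168, 167]
-60 -1.64 -18.26
-50 -1.58 -18.47
-40 -1.86 -18.81
40 -1.88 -18.75
50 -1.82 -18.53
```

View pics/w2.png

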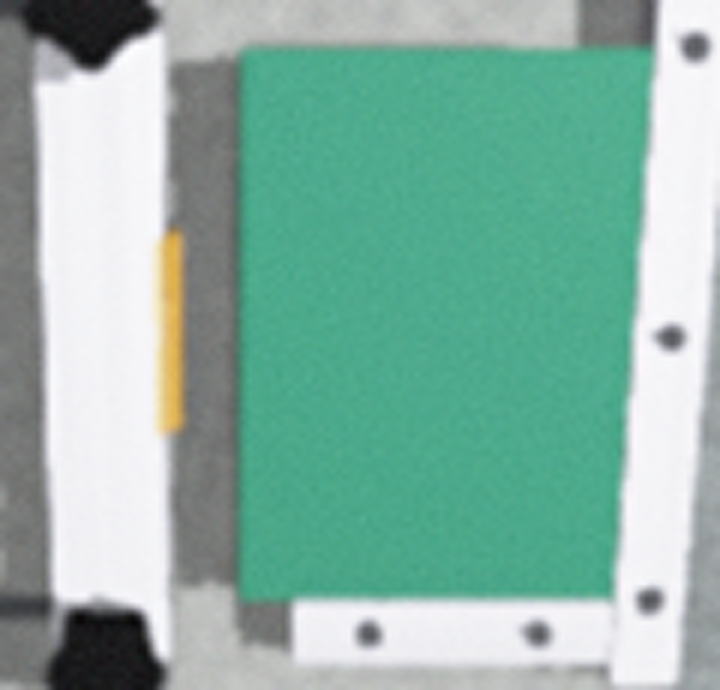

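The crop shows the glass edge at column 242, the bar face at column 167 and the shoe front at column 183. The gap comes out at about 17 mm, which is too close to call, so I'll look from nearer.

Emit:
{"fn": "arm_command", "kwargs": {"commands": [[0,0,0,0,0,-46,0.5],[0,0,0,0,0,-46,0.5],[0,0,0,0,0,-46,0.5],[0,0,0,0,0,0,0.5],[0,0,0,0,0,0,0.5]]}}

```text
clock: 3.95
tool_pos: [0.5128, -0.1898, 0.1166]
tcp_rot: [-0.0, 0.74, 0.672, -0.0]
force: [0.9, 0.1, 0.4]
finger_gap: 0.503
```

Run:
```python
from h import *
p=vision.grab_frame("wrist")
c=(.5116,-.1868);z=.037
im=rectify(p,c,np.radians(-5.6),z,.06,.12,.00025).astype(float)
Y=np.arange(-.12,.12,.00025)*1e3
for x0,x1 in((-55,-45),(-45,-30),(-20,0),(0,20),(30,45)):
    r=im[int((x0+60)*4):int((x1+60)*4)].mean(0);m=(Y>-22)&(Y<4)
    print(x0,"R",[int(v) for v in r[m,0][::2]]); print("   G",[int(v) for v in r[m,1][::2]])
    g=np.abs(np.gradient(r[:,0])); mm=Y>85; print("   far glass edge",Y[mm][np.argmax(g[mm])], "back bar",Y[Y<-38][np.argmax(g[Y<-38])])
print(status.state()["tool_pos"], -p["R"].T@p["t"])
save(p,"w3.png",(170,60,340,230),4.5)
W=cloud(p)
for x in (-45,-35,35,45):
  ex=np.array([.9952,-.0976]);ey=np.array([.0976,.9952])
  d=(W[...,:2]-np.array(c));a=d@ex*1e3;b=d@ey*1e3
  m=(abs(a-x)<5)
  o=np.argsort(b[m]);bb=b[m][o];zz=W[...,2][m][o]*1e3
  hi=zz>30; lo=zz<16
  s=(bb>-30)&(bb<10)
  print(x,"bar max",bb[s&hi&(bb<-10)].max().round(2),"floor",bb[s&lo].min().round(2),bb[s&lo].max().round(2),"glass min",bb[s&hi&(bb>-10)].min().round(2))
```

```text
-55 R [245, 245, 246, 242, 235, 215, 188, 159, 143, 129, 123, 117, 116, 115, 115, 115, 114, 113, 113, 113, 113, 114, 115, 114, 113, 112, 112, 112, 112, 111, 111, 112, 112, 112, 113, 115, 115, 115, 114, 110, 101, 89, 75, 66, 65, 69, 73, 76, 76, 75, 75, 75]
   G [245, 245, 246, 242, 235, 215, 188, 160, 144, 130, 124, 119, 117, 116, 117, 117, 116, 116, 115, 115, 115, 116, 116, 116, 116, 114, 114, 114, 114, 113, 113, 114, 114, 114, 115, 116, 116, 116, 114, 112, 106, 104, 111, 125, 142, 158, 165, 168, 168, 167, 166, 166]
   far glass edge 97.5000000000002 back bar -48.99999999999993
-45 R [245, 245, 245, 243, 239, 219, 194, 169, 156, 146, 143, 134, 126, 117, 113, 111, 112, 113, 114, 114, 115, 116, 116, 116, 117, 117, 117, 117, 117, 116, 116, 116, 116, 114, 114, 115, 116, 116, 114, 111, 101, 90, 76, 67, 66, 69, 72, 75, 76, 77, 76, 75]
   G [245, 245, 245, 243, 239, 219, 194, 170, 157, 148, 145, 136, 127, 118, 114, 113, 113, 114, 115, 116, 116, 117, 118, 118, 118, 119, 119, 119, 119, 118, 118, 118, 117, 115, 116, 118, 118, 117, 114, 111, 106, 105, 112, 127, 143, 158, 165, 168, 168, 168, 167
[... 1410 characters left out ...]
118, 118, 119, 120, 120, 116, 109, 95, 81, 70, 65, 64, 67, 70, 71, 73, 74, 74, 74]
   G [243, 243, 242, 242, 228, 207, 178, 157, 139, 133, 131, 127, 125, 122, 120, 120, 120, 120, 120, 119, 118, 117, 117, 116, 116, 115, 115, 115, 116, 117, 118, 119, 120, 120, 120, 120, 121, 121, 116, 110, 104, 103, 112, 127, 143, 152, 161, 163, 165, 166, 165, 164]
   far glass edge 97.2500000000002 back bar -49.499999999999936
[ 0.51393141 -0.19054282  0.11775932] [ 0.43939088 -0.18266231  0.29587433]
-45 bar max -19.7 floor -19.23 -1.34 glass min -0.54
-35 bar max -19.34 floor -19.48 -1.33 glass min -0.53
35 bar max -20.08 floor -19.49 -1.23 glass min -0.33
45 bar max -19.59 floor -19.66 -2.36 glass min -0.3
```

View pics/w3.png

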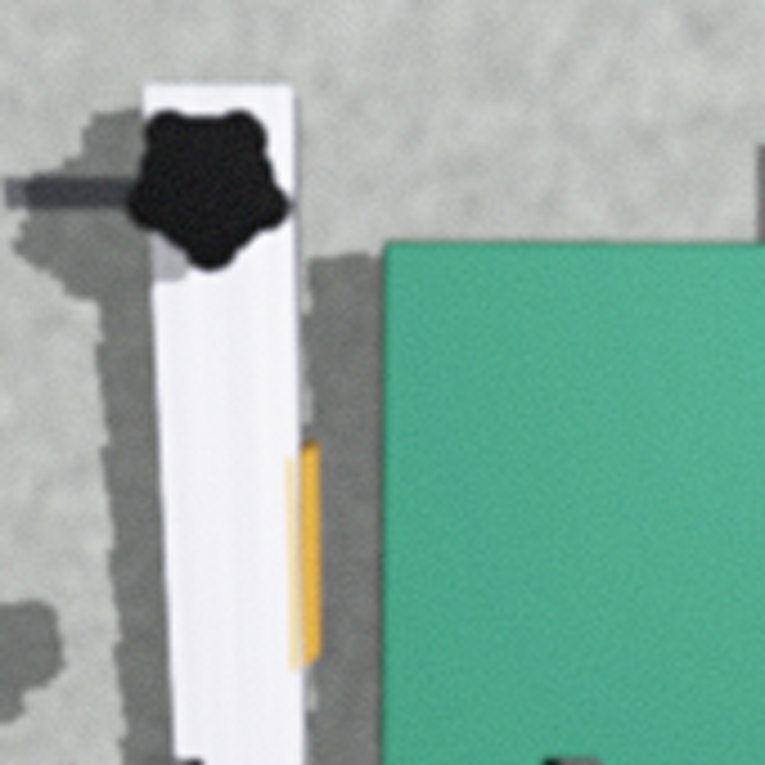

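Now the bar face is at column 298, the shoe front at 320 and the glass edge at 385. This gives a gap of about 17.5–18 mm, so I'll try the 17 first. It's the one at (267,340) in the top view, and its top measured 17.6 × 69.8 mm.

Emit:
{"fn": "arm_command", "kwargs": {"commands": [[0,0,0.071,-4,20,30,0.5],[0,0,0.071,-4,45,13,0.5],[0,0,0.071,-4,47,0,0.5],[0,0,0.071,-4,47,0,0.5],[0,0,0.071,-4,47,0,0.5],[0,0,0.071,-4,47,0,0.5],[0,0,0.071,-4,47,0,0.5],[0,0,0.071,-4,47,0,0.5],[0,0,0.071,-4,47,0,0.5],[0,0,0.071,-4,47,0,0.5],[0,0,0,0,28,0,0.5],[0,0,0,0,0,0,0.5]]}}

```text
clock: 5.2
tool_pos: [0.473, 0.2845, 0.1617]
tcp_rot: [0.001, 0.458, 0.889, 0.003]
force: [-0.3, -0.6, -1.3]
finger_gap: 0.5
```

Run:
```python
from h import *
p=vision.grab_frame("wrist");W=cloud(p)
for n,c in (("b",(.516,.221)),("c",(.473,.279))):
    m=(np.hypot(W[...,0]-c[0],W[...,1]-c[1])<.05)&(W[...,2]>.056)&(W[...,2]<.075)
    P=W[m][:,:2];r=cv2.minAreaRect((P*1000).astype(np.float32));print(n,m.sum(),r,np.median(W[m][:,2]))
s=status.state();print(s["tool_pos"],s["tcp_rot"],s["qpos"],s["clock"])
save(p,"w4.png",s=1.2)
```

```text
b 1319 ((515.3912963867188, 220.08460998535156), (70.21141052246094, 20.51458740234375), 33.170013427734375) 0.0638780072131545
c 1018 ((472.88616943359375, 278.10101318359375), (69.59261322021484, 16.5543270111084), 35.45893859863281) 0.0639994101686717
[0.47353811 0.28126968 0.16148687] [0.00100255 0.4595138  0.88816757 0.00210605] [-0.8287287   0.34283772  0.25813019  1.81917843 -0.10332513  0.98789201
  1.65829383] 5.25
```

View pics/w4.png

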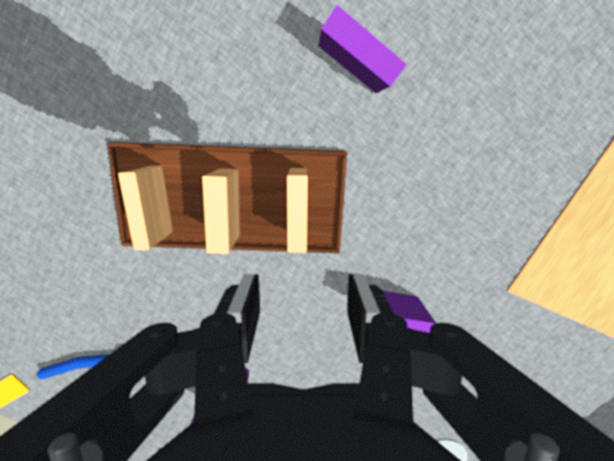

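The wrist view shows the tray with the slimmer 14 at column 140, the thickest at 217 and the 17 at 298, under the open jaws. I'll descend and grip it.

Emit:
{"fn": "arm_command", "kwargs": {"commands": [[0,0,0.003,-1,-2.5,-40,0.5],[0,0,0,0,0,-45,0.5],[0,0,0,0,0,-29,0.5],[0,0,0,0,0,-10,0.5],[0,0,0,0,0,0,0.6],[0,0,0,0,0,0,1],[0,0,0,0,0,0,1],[0,0,0,0,0,0,1],[0,0,0,0,0,0,1],[0,0,0,0,0,0,1]], "grip_force": 40}}

```text
clock: 6.25
tool_pos: [0.4719, 0.2759, 0.0352]
tcp_rot: [0.0, 0.46, 0.888, 0.0]
force: [-0.4, -0.1, 0.9]
finger_gap: 0.0
```

Run:
```python
from h import *
s=status.state();print(s["tool_pos"],s["finger_gap"],s["force"])
p=vision.grab_frame("wrist");save(p,"w5.png",s=1.2)
t=vision.grab_frame("scene");save(t,"s5.png",(250,130,390,250),5)
```

```text
[0.47193269 0.27590786 0.03515996] 0.0002449371811462141 [-0.42948506 -0.11379792  0.85544909]
```

View pics/w5.png

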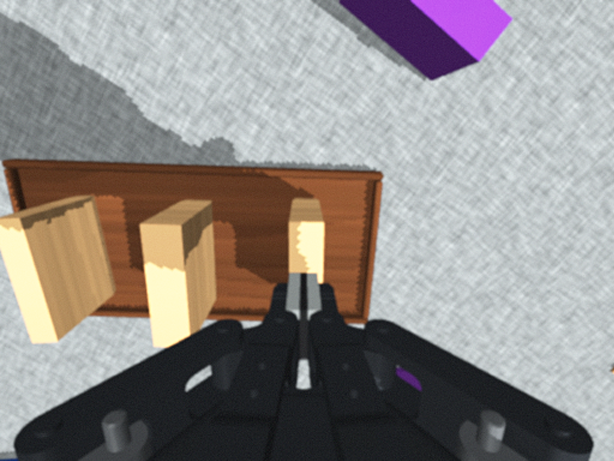

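View pics/s5.png

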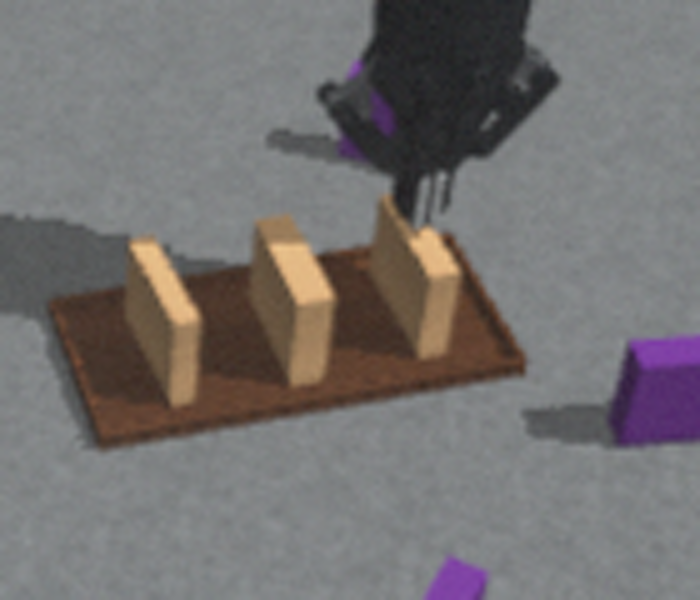

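The jaws straddle the spacer, although the opening reads 0. I'll lift a little and check.

Emit:
{"fn": "arm_command", "kwargs": {"commands": [[0,0,0,0,0,20,1],[0,0,0,0,0,30,1],[0,0,0,0,0,40,1],[0,0,0,0,0,0,1]]}}

```text
clock: 6.75
tool_pos: [0.4746, 0.2773, 0.1294]
tcp_rot: [0.002, 0.46, 0.888, 0.004]
force: [0.6, -0.9, 0.2]
finger_gap: -0.004
```

Run:
```python
from h import *
s=status.state();print(s["tool_pos"],s["finger_gap"],s["force"])
p=vision.grab_frame("scene")
q=vision.grab_frame("wrist");t=vision.grab_frame("top")
a=cv2.resize(p["pixels"][110:250,250:390],(400,400));b=cv2.resize(q["pixels"][134:384,128:378],(400,400))
cv2.imwrite("pics/s6.png",np.hstack([a,b])[:,:,::-1])
W=cloud(t)
for n,c in (("a",(.555,.160)),("b",(.514,.217)),("c",(.471,.278))):
    m=(np.hypot(W[...,0]-c[0],W[...,1]-c[1])<.045)&(W[...,2]>.052)&(W[...,2]<.075);print(n,m.sum(),W[m].mean(0))
```

```text
[0.47464189 0.27728205 0.1294334 ] -0.004303668154477582 [ 0.57258898 -0.88152744  0.16226518]
a 197 [0.55482547 0.16015333 0.06637402]
b 299 [0.51584413 0.22036222 0.06590277]
c 153 [0.46053747 0.26933827 0.06539966]
```

View pics/s6.png

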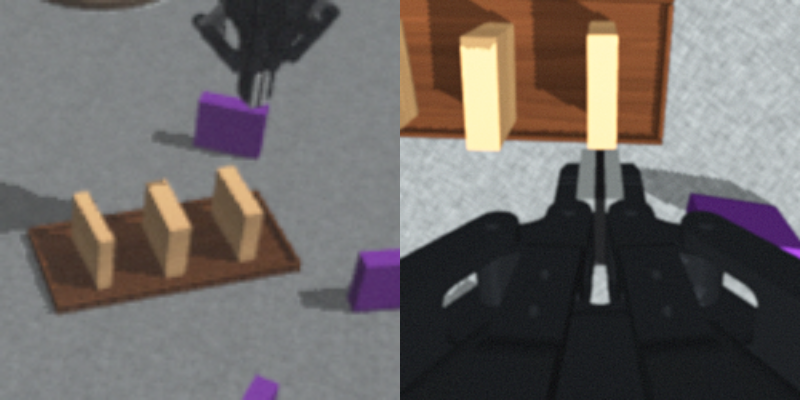

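The spacer was not held and still stands in the tray. I'll use depth to check where the fingertips really are relative to the reported TCP.

Run:
```python
from h import *
s=status.state();tp=s["tool_pos"];print(tp,s["tcp_rot"],s["clock"])
p=vision.grab_frame("wrist");W=cloud(p)
print("tcp pix",pix(p,tp))
for v in (200,215,225,230,235,240,250,260): print(v,[(u,np.round((W[v,u]-tp)*1e3,0).tolist()) for u in (244,252,260)])
for n in("scene","top"):
  q=vision.grab_frame(n);V=cloud(q);m=(np.linalg.norm(V[...,:2]-tp[:2],axis=-1)<.06)&(V[...,2]>.09)&(V[...,2]<.17)
  P=V[m]; print(n,m.sum(),"min z",P[:,2].min() if len(P) else None,[np.round((P[(P[:,2]>a)&(P[:,2]<=a+.01)].mean(0)-tp)*1e3,1).tolist() for a in (.1,.11,.12,.13,.14,.15) if ((P[:,2]>a)&(P[:,2]<=a+.01)).any()])
```

```text
[0.47144622 0.27566703 0.12441981] [-1.32758182e-04  4.59786368e-01  8.88029548e-01 -2.90754228e-05] 6.9
tcp pix [252.2 217.7]
200 [(244, [28.0, 8.0, -120.0]), (252, [6.0, 4.0, -61.0]), (260, [1.0, 10.0, -59.0])]
215 [(244, [43.0, 18.0, -120.0]), (252, [18.0, 13.0, -61.0]), (260, [14.0, 19.0, -60.0])]
225 [(244, [52.0, 24.0, -114.0]), (252, [27.0, 19.0, -61.0]), (260, [22.0, 25.0, -60.0])]
230 [(244, [-7.0, -10.0, 45.0]), (252, [-10.0, -7.0, 46.0]), (260, [-12.0, -3.0, 45.0])]
235 [(244, [-7.0, -10.0, 51.0]), (252, [-9.0, -7.0, 52.0]), (260, [-12.0, -3.0, 51.0])]
240 [(244, [-6.0, -10.0, 56.0]), (252, [-8.0, -6.0, 55.0]), (260, [-11.0, -3.0, 56.0])]
250 [(244, [-7.0, -10.0, 67.0]), (252, [-9.0, -6.0, 67.0]), (260, [-11.0, -3.0, 67.0])]
260 [(244, [-8.0, -10.0, 78.0]), (252, [-8.0, -6.0, 74.0]), (260, [-11.0, -3.0, 75.0])]
scene 15 min z 0.16068710079141582 []
top 0 min z None []
```

The real fingertips sit about 42 mm above the reported TCP, although x and y agree. I'll descend with that offset allowed for.

Emit:
{"fn": "arm_command", "kwargs": {"commands": [[0,0,0,1.5,2.5,0,0.5],[0,0,0,0,0,0,0.5],[0,0,0,0,0,0,0.5],[0,0,0,0,0,-35,0.5],[0,0,0,0,0,-40,0.5],[0,0,0,0,0,-30,0.5],[0,0,0,0,0,-15,0.5],[0,0,0,0,0,0,0.5],[0,0,0,0,0,0,0.5]], "grip_force": 40}}

```text
clock: 7.95
tool_pos: [0.4735, 0.2782, 0.005]
tcp_rot: [0.0, 0.46, 0.888, -0.0]
force: [0.8, -0.9, -0.0]
finger_gap: 0.497
```

Run:
```python
from h import *
s=status.state();tp=s["tool_pos"];print(tp,s["force"],s["finger_gap"])
p=vision.grab_frame("wrist");W=cloud(p)
print("tcp pix",pix(p,tp), "real tip pix",pix(p,tp+[0,0,.042]))
P=(W-tp)*1e3
for v in (195,205,212,218,224,230,236,245): print(v,[(u,P[v,u].round().tolist()) for u in (195,215,225,235,252,270,280,290,310)][::2])
save(p,"w7.png",(150,130,360,330),2.5)
```

```text
[0.47349707 0.27822035 0.00501147] [ 0.80175285 -0.91654819 -0.02505247] 0.49695499232123175
tcp pix [252.2 217.8] real tip pix [252.1 245.9]
195 [(195, [10.0, -43.0, -1.0]), (225, [-3.0, -25.0, -1.0]), (252, [-29.0, -20.0, 57.0]), (280, [-25.0, 6.0, -1.0]), (310, [-37.0, 24.0, -1.0])]
205 [(195, [16.0, -39.0, -1.0]), (225, [4.0, -21.0, -1.0]), (252, [-25.0, -18.0, 59.0]), (280, [-19.0, 11.0, -1.0]), (310, [-32.0, 28.0, -0.0])]
212 [(195, [21.0, -36.0, -1.0]), (225, [8.0, -18.0, -2.0]), (252, [-22.0, -16.0, 59.0]), (280, [-15.0, 14.0, -2.0]), (310, [-27.0, 32.0, -1.0])]
218 [(195, [24.0, -34.0, -1.0]), (225, [12.0, -16.0, -2.0]), (252, [-20.0, -14.0, 60.0]), (280, [-11.0, 17.0, -1.0]), (310, [-24.0, 34.0, -0.0])]
224 [(195, [29.0, -31.0, -1.0]), (225, [16.0, -13.0, -1.0]), (252, [-17.0, -12.0, 59.0]), (280, [-8.0, 19.0, -0.0]), (310, [-20.0, 38.0, -1.0])]
230 [(195, [33.0, -29.0, -2.0]), (225, [20.0, -11.0, -1.0]), (252, [-15.0, -11.0, 60.0]), (280, [-4.0, 22.0, -1.0]), (310, [-16.0, 41.0, -2.0])]
236 [(195, [37.0, -26.0, -2.0]), (225, [24.0, -8.0, -1.0]), (252, [-12.0, -9.0, 59.0]), (280, [0.0, 25.0, -0.0]), (310, [-12.0, 44.0, -2.0])]
245 [(195, [11.0, -28.0, 55.0]), (225, [30.0, -4.0, -1.0]), (252, [-7.0, -5.0, 58.0]), (280, [6.0, 30.0, -1.0]), (310, [-23.0, 20.0, 55.0])]
```

View pics/w7.png

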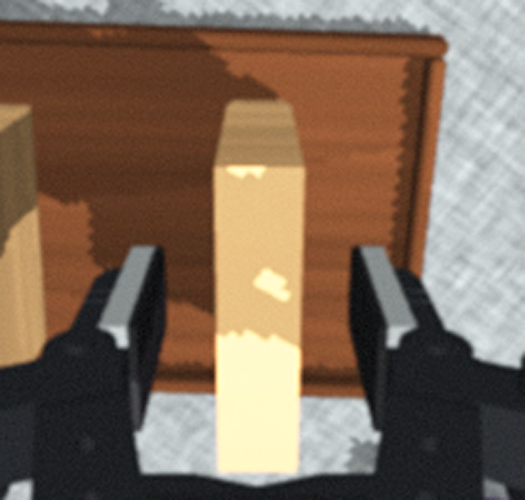

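The spacer stands centred between the half-open pads (spacer columns 215–303, pads at 160 and 355 in the crop), and the overlap is shallow. I'll go 10 mm lower and close.

Emit:
{"fn": "arm_command", "kwargs": {"commands": [[0,0,0,0,0,-10,0.5],[0,0,0,0,0,0,0.6],[0,0,0,0,0,0,1],[0,0,0,0,0,0,1],[0,0,0,0,0,0,1],[0,0,0,0,0,0,1],[0,0,0,0,0,0,1]], "grip_force": 40}}

```text
clock: 8.7
tool_pos: [0.4735, 0.2783, -0.005]
tcp_rot: [0.0, 0.46, 0.888, 0.0]
force: [-0.5, 0.8, 5.3]
finger_gap: 0.189
```

Emit:
{"fn": "arm_command", "kwargs": {"commands": [[0,0,0,0,0,15,1],[0,0,0,0,0,40,1],[0,0,0,0,0,40,1],[0,0,0,0,0,0,1]]}}

```text
clock: 9.1
tool_pos: [0.4762, 0.2799, 0.0944]
tcp_rot: [0.002, 0.46, 0.888, 0.004]
force: [-0.5, 0.5, -1.4]
finger_gap: 0.192
```

Emit:
{"fn": "arm_command", "kwargs": {"commands": [[0,0,-0.034,1.5,-20,0,1],[0,0,-0.068,3.5,-45,0,1],[0,0,-0.068,3.5,-46,0,1],[0,0,-0.068,3.5,-46,0,1],[0,0,-0.068,3.5,-46,0,1],[0,0,-0.068,3.5,-46,0,1],[0,0,-0.068,3.5,-46,0,1],[0,0,-0.068,3.5,-46,0,1],[0,0,-0.068,3.5,-46,0,1],[0,0,-0.068,3.5,-46,0,1],[0,0,-0.068,4,-42,0,1]]}}

```text
clock: 10.2
tool_pos: [0.5085, -0.1997, 0.0888]
tcp_rot: [-0.001, 0.743, 0.669, -0.001]
force: [1.2, -0.7, -0.9]
finger_gap: 0.189
```

Emit:
{"fn": "arm_command", "kwargs": {"commands": [[0,0,0,0,0,0,1],[0,0,0,0,0,0,1],[0,0,0,0,0,0,1]]}}

```text
clock: 10.5
tool_pos: [0.5094, -0.1957, 0.0889]
tcp_rot: [-0.001, 0.741, 0.672, -0.0]
force: [-0.1, 0.5, -1.5]
finger_gap: 0.188
```

Run:
```python
from h import *
s=status.state();tp=s["tool_pos"];print(tp,s["tcp_rot"],s["force"],s["finger_gap"],s["clock"])
print("angle",2*np.degrees(np.arctan2(s["tcp_rot"][2],s["tcp_rot"][1])))
p=vision.grab_frame("wrist");W=cloud(p)
m=(np.linalg.norm(W[...,:2]-tp[:2],axis=-1)<.05)&(W[...,2]>tp[2]+.05)
m[228:]=False
P=W[m];b=P[:,2].max();print("top z",np.percentile(P[:,2],[50,95,99]))
k=P[P[:,2]>np.percentile(P[:,2],90)-.004];r=cv2.minAreaRect((k[:,:2]*1000).astype(np.float32));print(r)
save(p,"w8.png",(130,40,370,280),3)
hsv=cv2.cvtColor(p["pixels"],cv2.COLOR_RGB2HSV)
sh=(hsv[...,0]>12)&(hsv[...,0]<28)&(hsv[...,1]>130)&(W[...,2]<.045)&(np.hypot(W[...,0]-.51,W[...,1]+.2)<.06)
if sh.any(): print("shoe",cv2.minAreaRect((W[sh][:,:2]*1e3).astype(np.float32)),np.percentile(W[sh]*1e3,[2,98],axis=0).round(1).tolist())
```

```text
[ 0.50935886 -0.19573395  0.08885224] [-9.72217319e-04  7.40921644e-01  6.71590709e-01 -3.03068039e-04] [-0.1062215   0.54376662 -1.50124396] 0.18805572388046235 10.5
angle 84.37996494874278
top z [0.15752669 0.15870073 0.15917738]
((480.132080078125, -192.78628540039062), (16.944419860839844, 12.152358055114746), 83.32213592529297)
shoe ((486.9817810058594, -201.78590393066406), (2.57330060005188, 5.779937744140625), 83.71319580078125) [[484.2, -203.0, 20.2], [489.9, -200.3, 32.0]]
```

View pics/w8.png

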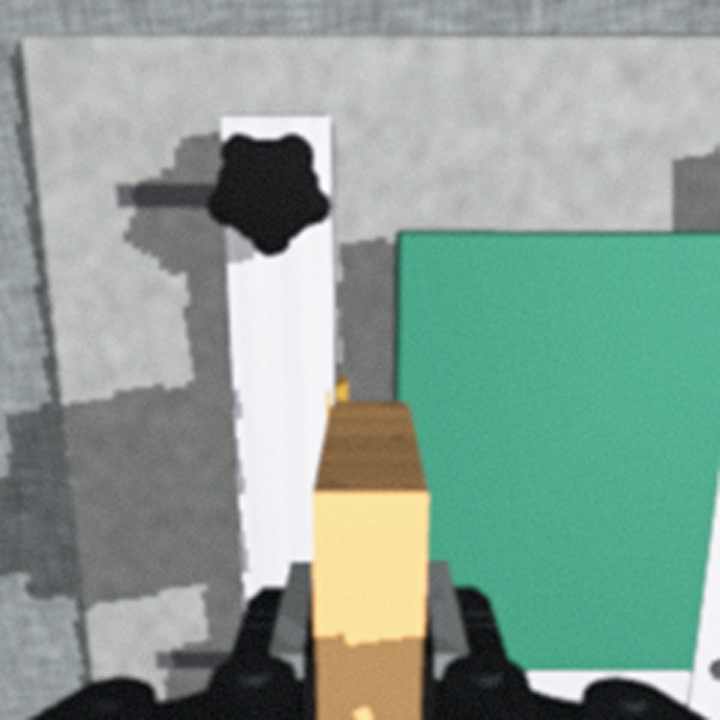

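The spacer is held upright above the gap (end face at columns 315–430), with the shoe corner showing at (342,390). I'll measure the lateral and lengthwise offsets by numbers, since I'm nearly out of views.

```bash
cat >> h.py <<'E'
C0=np.array([.5116,-.1868]);YAW=np.radians(-5.6)
EX=np.array([np.cos(YAW),np.sin(YAW)]);EY=np.array([-EX[1],EX[0]])
def jig(P): d=np.asarray(P)[...,:2]-C0; return np.stack([d@EX,d@EY],-1)*1e3
def prof(p,z,x0,x1,y0,y1,s=.25,axis=0):
    """mean colour profile on plane z over jig box (mm)"""
    im=rectify(p,C0,YAW,z,.1,.1,s/1e3).astype(float)
    b=im[int((x0+100)/s):int((x1+100)/s),int((y0+100)/s):int((y1+100)/s)]
    return b.mean(axis)
def edges(f,a0,s=.25,n=4):
    g=np.abs(np.gradient(cv2.GaussianBlur(f.astype(np.float32),(1,7),1.2),axis=0)).sum(1)
    k=[i for i in range(4,len(g)-4) if g[i]==g[i-4:i+5].max()]
    k=sorted(sorted(k,key=lambda i:-g[i])[:n]); return [(round(a0+i*s,2),int(g[i])) for i in k]
E
python3 - <<'E'
from h import *
s=status.state();tp=s["tool_pos"];print(tp,"tool jig",jig(tp))
p=vision.grab_frame("wrist")
zt=tp[2]+.0697;zb=zt-.06
print("top y edges",edges(prof(p,zt,-33,-22,-30,12),-30), "x end",edges(prof(p,zt,-50,-20,-14,-6,axis=1),-50))
print("bottom x end",edges(prof(p,zb,-50,-24,-12,-8,axis=1),-50))
for x in(-34,):
  for z in (zt-.015,zt-.03,zt-.05,zb+.003): print("endface y z",round((z-zt)*1e3),edges(prof(p,z,x-1.5,x-.5,-30,12),-30))
print("gap",edges(prof(p,.037,-62,-40,-30,8),-30), "shoe end x",edges(prof(p,.03,-45,-15,-18,-15.5,axis=1),-45))
W=cloud(p);J=jig(W)
m=(abs(J[...,1]+9)<4)&(J[...,0]>-45)&(J[...,0]<-25)
for a in np.arange(zb,zt,.01):
  k=m&(W[...,2]>a)&(W[...,2]<a+.01); print(round(a*1e3),k.sum(),J[k][:,0].mean().round(2) if k.any() else "")
E
```

```text
[ 0.50971013 -0.195327    0.0890572 ] tool jig [-1.04876511 -8.67072835]
top y edges [(-27.75, 62), (-20.75, 27), (-17.25, 23), (0.0, 60)] x end [(-47.5, 6), (-45.0, 7), (-41.25, 4), (-36.5, 68)]
bottom x end [(-42.75, 2), (-36.25, 12), (-32.5, 5), (-28.25, 6)]
endface y z -15 [(-17.0, 90), (-10.5, 2), (-7.75, 2), (0.0, 37)]
endface y z -30 [(-17.0, 88), (-14.0, 2), (-3.25, 3), (0.0, 34)]
endface y z -50 [(-17.25, 71), (-4.5, 4), (0.0, 30), (4.0, 3)]
endface y z -57 [(-17.75, 53), (-4.0, 3), (0.0, 29), (8.0, 2)]
gap [(-19.25, 38), (-11.25, 1), (-2.0, 21), (0.0, 23)] shoe end x [(-32.5, 14), (-28.75, 12), (-26.25, 19), (-20.75, 18)]
99 44 -36.21
109 53 -36.16
119 71 -36.12
129 79 -36.08
139 103 -36.1
149 483 -31.89
```

Emit:
{"fn": "arm_command", "kwargs": {"commands": [[0,0,0,0,-1.6,-15,1],[0,0,0,0,0,-25,1],[0,0,0,0,0,-12,1],[0,0,0,0,0,0,1],[0,0,0,0,0,0,1],[0,0,0,0,0,0,1]]}}

```text
clock: 11.2
tool_pos: [0.5109, -0.1985, 0.0386]
tcp_rot: [0.001, 0.741, 0.671, 0.0]
force: [-0.3, 0.4, -0.1]
finger_gap: 0.188
```

Run:
```python
from h import *
s=status.state();tp=s["tool_pos"];print(tp,"tool jig",jig(tp),s["force"])
p=vision.grab_frame("wrist")
zt=tp[2]+.0697
for z in (zt-.03,zt-.045,zt-.053): print("endface y",round((z-zt)*1e3),edges(prof(p,z,-37.5,-36.7,-30,12),-30))
f=prof(p,.037,-60,-42,-24,4,.5);print("gap R",f[:,0].astype(int).tolist());print("gap G",f[:,1].astype(int).tolist())
print(edges(prof(p,.037,-60,-42,-30,8),-30))
print("x end",edges(prof(p,zt,-50,-20,-14,-8,axis=1),-50),"shoe",edges(prof(p,.03,-45,-15,-18,-15.5,axis=1),-45))
```

```text
[ 0.51093407 -0.19847337  0.03862589] tool jig [  0.47637386 -11.68264433] [-0.27489618  0.42194811 -0.14522842]
endface y -30 [(-28.25, 4), (-23.5, 4), (-19.25, 43), (-3.25, 33)]
endface y -45 [(-25.0, 4), (-19.25, 29), (-3.75, 31), (-2.0, 37)]
endface y -53 [(-22.25, 28), (-18.25, 61), (-3.25, 35), (-1.5, 37)]
gap R [244, 245, 245, 245, 246, 246, 246, 246, 239, 215, 180, 157, 150, 142, 130, 119, 116, 115, 116, 116, 116, 116, 117, 117, 117, 117, 117, 117, 116, 116, 116, 116, 115, 115, 116, 117, 116, 116, 116, 117, 117, 119, 114, 96, 67, 40, 33, 48, 63, 73, 77, 77, 77, 77, 77, 78]
gap G [244, 245, 245, 245, 245, 246, 246, 246, 239, 215, 181, 158, 152, 144, 132, 122, 117, 116, 117, 118, 117, 118, 118, 118, 119, 119, 119, 119, 118, 119, 118, 117, 117, 117, 117, 118, 118, 118, 118, 119, 119, 120, 116, 102, 79, 66, 80, 113, 141, 161, 169, 170, 169, 169, 169, 170]
[(-28.25, 1), (-19.25, 45), (-2.25, 34), (-0.5, 35)]
x end [(-48.5, 16), (-43.75, 7), (-41.25, 4), (-35.25, 67)] shoe [(-41.75, 8), (-35.5, 9), (-33.25, 20), (-30.75, 11)]
```

The nearer view clears it up. The dark band is the glass side face, so the glass top edge is at −0.7 and the bar at −19.3. The gap is about 18.6 mm, so the 17 is right. I'll correct sideways by +1.5 mm.

Emit:
{"fn": "arm_command", "kwargs": {"commands": [[0,0,0,-0.3,1.5,0,1],[0,0,0,0,0,0,1],[0,0,0,0,0,0,1],[0,0,0,0,0,0,1]]}}

```text
clock: 11.65
tool_pos: [0.51, -0.1969, 0.0379]
tcp_rot: [0.0, 0.741, 0.671, 0.0]
force: [-0.4, 0.7, -0.7]
finger_gap: 0.193
```

```bash
cat > m.py <<'E'
from h import *
for i in range(2):
  s=status.state();tp=s["tool_pos"];print(tp.round(4),"tool jig",jig(tp).round(2),s["force"].round(1),s["clock"])
  p=vision.grab_frame("wrist")
  zt=tp[2]+.0697
  print("top y",edges(prof(p,zt,-33,-22,-30,12),-30)," xend",edges(prof(p,zt,-50,-20,-14,-8,axis=1),-50,n=2))
  x=tp[:2]; 
  print("end y",edges(prof(p,zt-.03,-37.5,-36.7,-30,12),-30)," gap",edges(prof(p,.037,-60,-42,-30,8),-30))
E
python3 m.py
```

```text
[ 0.51   -0.1969  0.0379] tool jig [ -0.61 -10.2 ] [-0.4  0.7 -0.7] 11.65
top y [(-22.25, 13), (-18.75, 37), (-1.5, 58), (1.75, 6)]  xend [(-44.75, 8), (-36.25, 72)]
end y [(-28.75, 4), (-23.75, 4), (-18.25, 36), (-1.75, 33)]  gap [(-19.25, 49), (-17.0, 17), (-2.0, 33), (-0.5, 34)]
[ 0.51   -0.1969  0.0378] tool jig [ -0.65 -10.24] [ 0.1 -0.1 -0.7] 11.7
top y [(-22.25, 13), (-18.75, 37), (-1.5, 58), (2.0, 6)]  xend [(-44.5, 7), (-36.25, 71)]
end y [(-28.0, 5), (-23.75, 4), (-18.25, 36), (-1.75, 33)]  gap [(-19.25, 49), (-17.0, 17), (-2.0, 34), (-0.5, 33)]
```

It's centred within 0.2 mm. Now a slow descent.

Emit:
{"fn": "arm_command", "kwargs": {"commands": [[0,0,0,0,0,-7,1],[0,0,0,0,0,-2,1],[0,0,0,0,0,-2,1],[0,0,0,0,0,-2,1],[0,0,0,0,0,0,1],[0,0,0,0,0,0,1]]}}

```text
clock: 12.35
tool_pos: [0.5099, -0.1969, 0.0247]
tcp_rot: [-0.0, 0.741, 0.671, -0.0]
force: [-0.7, -0.3, -0.5]
finger_gap: 0.19
```

Emit:
{"fn": "arm_command", "kwargs": {"commands": [[0,0,0,0,0,-2,1],[0,0,0,0,0,-2,1],[0,0,0,0,0,-2,1],[0,0,0,0,0,0,1]]}}

```text
clock: 12.75
tool_pos: [0.5098, -0.1967, 0.0184]
tcp_rot: [-0.0, 0.741, 0.671, -0.0]
force: [0.5, -0.2, -0.7]
finger_gap: 0.191
```

Emit:
{"fn": "arm_command", "kwargs": {"commands": [[0,0,0,0,0,-2.5,1],[0,0,0,0,0,-2.5,1],[0,0,0,0,0,-2.5,1],[0,0,0,0,0,-2.5,1],[0,0,0,0,0,0,1]]}}

```text
clock: 13.25
tool_pos: [0.5099, -0.1965, 0.0082]
tcp_rot: [-0.0, 0.741, 0.671, -0.0]
force: [1.0, 2.9, -0.8]
finger_gap: 0.19
```

Emit:
{"fn": "arm_command", "kwargs": {"commands": [[0,0,0,0,0,-2,1],[0,0,0,0,0,-1,1],[0,0,0,0,0,-1,1],[0,0,0,0,0,0,1]]}}

```text
clock: 13.65
tool_pos: [0.5098, -0.1968, 0.0045]
tcp_rot: [-0.0, 0.741, 0.671, -0.0]
force: [1.1, 2.3, -2.5]
finger_gap: 0.19
```

Emit:
{"fn": "arm_command", "kwargs": {"commands": [[0,0,0,0,0,-1,1],[0,0,0,0,0,-0.7,1],[0,0,0,0,0,0,1],[0,0,0,0,0,0,1]]}}

```text
clock: 14.05
tool_pos: [0.5099, -0.1968, 0.0029]
tcp_rot: [-0.0, 0.741, 0.671, -0.0]
force: [0.7, 3.4, -1.4]
finger_gap: 0.193
```

Emit:
{"fn": "arm_command", "kwargs": {"commands": [[0,0,0,0,0,-0.7,1],[0,0,0,0,0,0,1],[0,0,0,0,0,0,1]]}}

```text
clock: 14.35
tool_pos: [0.5099, -0.1968, 0.0023]
tcp_rot: [-0.0, 0.741, 0.671, 0.0]
force: [0.3, 2.1, -1.3]
finger_gap: 0.194
```

Emit:
{"fn": "arm_command", "kwargs": {"commands": [[0,0,0,0,0.7,-0.7,1],[0,0,0,0,0,-0.5,1],[0,0,0,0,0,0,1],[0,0,0,0,0,0,1]]}}

```text
clock: 14.75
tool_pos: [0.51, -0.1967, 0.002]
tcp_rot: [0.0, 0.741, 0.671, 0.0]
force: [-2.3, 3.7, 11.4]
finger_gap: 0.192
```

Emit:
{"fn": "arm_command", "kwargs": {"commands": [[0,0,0,0,0,-0.7,1],[0,0,0,0,0,0,1],[0,0,0,0,0,0,1]]}}

```text
clock: 15.05
tool_pos: [0.5101, -0.1966, 0.002]
tcp_rot: [0.0, 0.741, 0.671, 0.001]
force: [-5.5, 4.3, 21.8]
finger_gap: 0.194
```

It is on the floor at the height expected. I'll ease off, release and look.

Emit:
{"fn": "arm_command", "kwargs": {"commands": [[0,0,0,0,0,1.3,1],[0,0,0,0,0,0,1],[0,0,0,0,0,0,0.6],[0,0,0,0,0,0,0.5],[0,0,0,0,0,0,0.5],[0,0,0,0,0,0,0.5]]}}

```text
clock: 15.65
tool_pos: [0.5099, -0.1965, 0.0016]
tcp_rot: [0.0, 0.741, 0.671, -0.0]
force: [0.5, -0.5, -0.7]
finger_gap: 0.5
```

Emit:
{"fn": "arm_command", "kwargs": {"commands": [[0,0,0,0,0,15,0.5],[0,0,0,0,0,35,0.5],[0,0,0,0,0,40,0.5],[0,0,0,0,0,40,0.5],[0,0,0,0,0,0,0.5],[0,0,0,0,0,0,0.5],[0,0,0,0,0,0,0.5]]}}

```text
clock: 16.35
tool_pos: [0.5093, -0.1958, 0.1308]
tcp_rot: [-0.001, 0.741, 0.671, -0.0]
force: [-0.9, 0.2, -0.2]
finger_gap: 0.498
```

Run:
```python
from h import *
s=status.state();print(s["tool_pos"],s["force"].round(1),s["clock"])
p=vision.grab_frame("wrist");W=cloud(p);J=jig(W)
m=(abs(J[...,0])<60)&(J[...,1]>-25)&(J[...,1]<10)&(W[...,2]>.060)&(W[...,2]<.085)
print("spacer top",m.sum(),np.percentile(W[m][:,2],[5,50,95]),cv2.minAreaRect(J[m].astype(np.float32)))
print("y lo",edges(prof(p,.072,-32,-15,-28,10),-28)," hi",edges(prof(p,.072,15,32,-28,10),-28))
print("x ends",edges(prof(p,.072,-50,50,-14,-6,axis=1),-50))
print("gap",edges(prof(p,.037,-65,-42,-30,8),-30),"far glass",edges(prof(p,.037,-40,20,85,99),85,n=2))
print("glass x end",edges(prof(p,.037,-85,-55,20,60,axis=1),-85,n=2))
save(p,"w9.png",(140,60,380,240),3.2)
t=vision.grab_frame("top");hsv=cv2.cvtColor(t["pixels"],cv2.COLOR_RGB2HSV);V=cloud(t)
g=(hsv[...,0]>60)&(hsv[...,0]<90)&(hsv[...,1]>80)&(np.hypot(V[...,0]-.515,V[...,1]+.14)<.12);print("glass top",cv2.minAreaRect((V[g][:,:2]*1e3).astype(np.float32)))
for n,c in (("a",(.555,.16)),("b",(.516,.22))):
    k=(np.hypot(V[...,0]-c[0],V[...,1]-c[1])<.045)&(V[...,2]>.058);print(n,cv2.minAreaRect((V[k][:,:2]*1e3).astype(np.float32)))
```

```text
[ 0.50925208 -0.19580871  0.13082177] [-0.9  0.2 -0.2] 16.35
spacer top 1331 [0.06985611 0.07105576 0.07211452] ((-1.0545005798339844, -9.656636238098145), (17.02435302734375, 69.9135971069336), 89.54798889160156)
y lo [(-22.75, 13), (-20.75, 14), (-18.25, 22), (-0.75, 33)]  hi [(-25.75, 2), (-22.25, 1), (-18.25, 14), (-1.0, 31)]
x ends [(-43.75, 9), (-36.5, 43), (34.25, 33), (42.5, 19)]
gap [(-18.75, 36), (-13.75, 1), (-2.25, 14), (0.0, 18)] far glass [(91.0, 0), (97.25, 43)]
glass x end [(-71.25, 33), (-58.75, 0)]
glass top ((516.3487548828125, -136.5634002685547), (99.21090698242188, 139.12893676757812), 84.57991790771484)
a ((555.2492065429688, 160.524169921875), (69.9636001586914, 13.426301002502441), 37.67824172973633)
b ((515.87939453125, 220.911865234375), (69.83981323242188, 20.36509895324707), 33.47136306762695)
```

View pics/w9.png

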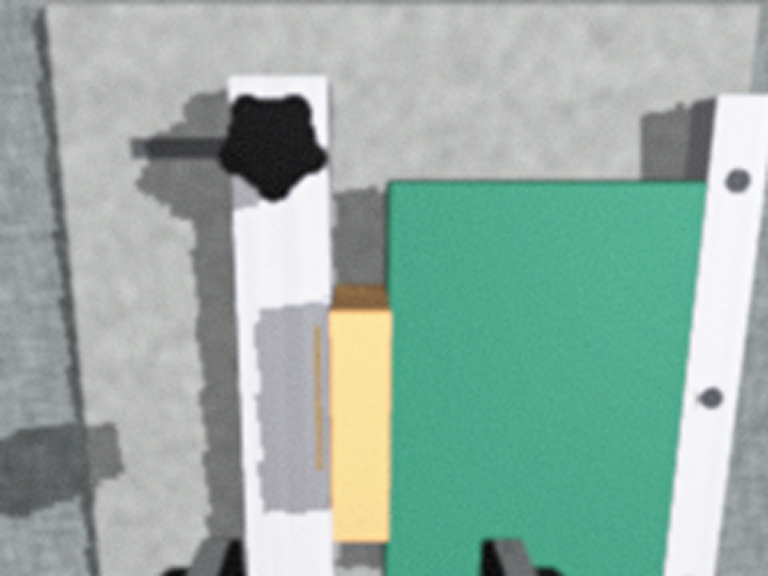

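The spacer sits square in the gap: top at rows 310–540, flush against the glass edge at column 390, with the pushed-back shoe strip at column 318, rows 325–470. One numeric check of centring on the shoe remains.

Run:
```python
from h import *
p=vision.grab_frame("wrist")
e=[]
for r in (161.6,206.9):
  u=239.4;d=np.array([(u-p["cx"])/p["fx"],(r-p["cy"])/p["fy"],1]);d=p["R"].T@d;o=-p["R"].T@p["t"];X=o+d*(.037-o[2])/d[2];e.append(jig(X))
print(e,np.mean(e,0))
hsv=cv2.cvtColor(p["pixels"],cv2.COLOR_RGB2HSV)
im=rectify(p,C0,YAW,.037,.06,.03,.00025);h=cv2.cvtColor(im,cv2.COLOR_RGB2HSV)
m=(h[...,1]>50)&(h[...,0]>8)&(h[...,0]<30);sub=m[:,int((30-24)*4):int((30-19.5)*4)];r=np.where(sub.sum(1)>=2)[0];print("shoe x",r.min()*.25-60,r.max()*.25-60)
print(nets.recognise(p,"shoe_line")[:1],nets.recognise(p,"glass_edge")[:1])
```

```text
[array([-25.83489048, -22.76427278]), array([ 23.76562229, -23.57537061])] [ -1.03463409 -23.1698217 ]
shoe x -25.5 37.0
[{'centre': [0.4571, -0.2114, 0.0092], 'confidence': 0.58}] []
```

```bash
python3 -c "
from h import *
close_job(); print(status.state()['clock'])"
```

```text
the job is handed in; nothing more can be done
the job is handed in; nothing more can be done
```

The 17 mm spacer is nipped between the glass and the sprung shoe, and I've handed the job in. No verdict came back. The clock was at about 16.5 s of the 72 s allowed.

**Choosing the spacer:** I picked by measurement rather than by trying them in turn. The first wrist views gave about 17–18 mm for the gap. A nearer look gave 18.6 mm, so the 17 fits and the 20 does not. The 17 was the only one inserted. It slid in with no downward resistance, the shoe pushing sideways with about 2–4 N. I pressed it onto the baseboard with up to 22 N, then eased off before releasing.

**Last checks:**
- **Seating:** the spacer's top is at 71 mm, against 72 mm expected when it is right down.
- **Square and centred:** it is within about 0.5° of square. Its centre is within 0.1 mm of the shoe's (−1.05 and −1.03 mm along the gap).
- **Nip:** the spacer lies against the glass edge, and the shoe is pushed back.
- **Other things:** the glass measured within 0.5 mm of where it started. The 14 and 20 still stand in the tray, and the arm is clear. I did not re-measure the glue, pliers and pen, but the arm never went near them.

**What disagreed:**
- **Fingertips:** they are really about 42 mm above the reported TCP. My first grasp therefore closed on air above the spacer and moved nothing. I corrected for it by depth and the second grasp held.
- **Shoe check:** one colour-based reading of the shoe's length was spoiled by the spacer's own colour, so I ignored it. The network's shoe position was also off and not used.

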